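# Heft the screw tins

## Task

Three identical closed screw tins stand on the bench, filled unequally: heft them to find out which is which. Stand the lightest upright on top of the narrow raised aluminium rail and let it go there; then pick up the heaviest and finish while still holding it in the gripper, upright and still, its base at least 15 cm above the bench and nothing else touching it, with the middle one left standing on the bench. Do not tip any tin over, and leave the bin, mug, screwdriver and wrench where they are.

Things in the scene. Friction and masses are not known exactly. Their poses are not given: they have to be found in the camera images.
- tin_a_mid (a point): centre (half-way up) of one of three identical-looking closed plain metal screw tins: upright cylinder 60 mm in diameter, 75 mm tall, standing on the bench; z of this point is 37.5 mm when it stands there; its z axis points up. Rigid, contents do not shift. They weigh about 0.14, 0.42 and 0.75 kg (each within a tenth); which is which cannot be seen and the letters mean nothing
- tin_b_mid (a point): centre (half-way up) of one of three identical-looking closed plain metal screw tins: upright cylinder 60 mm in diameter, 75 mm tall, standing on the bench; z of this point is 37.5 mm when it stands there; its z axis points up. Rigid, contents do not shift. They weigh about 0.14, 0.42 and 0.75 kg (each within a tenth); which is which cannot be seen and the letters mean nothing
- tin_c_mid (a point): centre (half-way up) of one of three identical-looking closed plain metal screw tins: upright cylinder 60 mm in diameter, 75 mm tall, standing on the bench; z of this point is 37.5 mm when it stands there; its z axis points up. Rigid, contents do not shift. They weigh about 0.14, 0.42 and 0.75 kg (each within a tenth); which is which cannot be seen and the letters mean nothing
- tin_a: the same tin as tin_a_mid; origin at the centre of its underside
- tin_b: the same tin as tin_b_mid; origin at the centre of its underside
- tin_c: the same tin as tin_c_mid; origin at the centre of its underside
- rail: the fixed raised rail: a straight 40 mm square aluminium profile, 280 mm long, level, on two feet, standing beyond the tins; its flat top is 40 mm wide (along its x), 280 mm long (along its y) and 90 mm above the bench; origin on the bench under its middle
- rail_top (a point): middle of the rail's top face, 90 mm above the bench; axes as the rail's (y along its length, z up)
- small_bin: red open plastic parts bin with bolts, 150 x 100 x 70 mm, at the right; origin at the centre of its underside; bystander
- mug: blue mug, 76 mm across, 85 mm tall, at the right; origin at the centre of its underside; bystander
- screwdriver: screwdriver lying at the left of the bench; bystander
- wrench: flat steel wrench lying at the left of the bench; bystander
Mind the look-alikes: they are no part of the job. What is shaped like the tin_c but brown or pink is not meant. Leave any yellow look-alike of the tin_a alone.

How it is judged:
By the outcome, as a careful person would: the job done as asked, in the order asked, and still so for the second after the job is handed in, while the arm keeps its last pose, push and grip.
It also fails if it takes over 72 s, if anything falls off the work surface, if the arm or the gripper's body presses on something with over 40 N, if the wrist force passes 120 N, or if a joint passes its speed limit or range.

## Robot

A 6-joint arm with a two-finger parallel gripper is mounted at the origin on the work surface. World frame = base frame: x ahead of the robot, y to its left, z up, the work surface at z = 0. Lengths are in m, angles in degrees, forces in N, time in s.
With the tool pointing down it reaches from about 0.4 to 0.825 m from the base axis. Payload 7 kg.
Tool frame: the origin (TCP) lies on the centre line of the jaws, within the pads' length; the fingertips stand 11 mm ahead of it and the grasp point (between the pads) lies 8 mm behind it; z points along the fingers, y is the line along which they close (so a half turn about z gives the same grasp; the last joint's range is limited). The gripper opens to 88 mm and grips with 3 to 60 N. Pads are 19 mm wide; open, the fingers measure 130 mm over their backs; the gripper's body (78 mm by 193 mm) begins 47 mm behind the grasp point.
Start: joints at [-56.431, 20.546, 0.682, 0, -70.136, -16.507], TCP at [0.198, -0.645, 0.238] pointing down, gripper open.
Joint ranges: [-176.03, 176.03], [-82.01, 121.73], [-58.28, 71.71], [-173.87, 95.51], [-174.79, -0.11], [-173.66, 173.66]. Speed limits (degrees/s): [136.94, 136.94, 172.46, 180, 180, 180].

## Interface

Orientations are given as [roll, pitch, yaw] about the fixed x, y, z axes, in that order (R = Rz(yaw) Ry(pitch) Rx(roll)).
In Python, from plant import r, capture, camera_model, job gives the robot as it stands.
- The arm moves only by the tool drive_tool, never from a script. Its argument "increments" is a list that holds one entry, the list of rows, each a list of 5 numbers: the gripper's target within -1 to 1 (fully open at 1, half-way at 0, shut at -1), then the shift along the tool's x, y, z scaled (see below), then the turn about the tool's z scaled (see below). In form: [[[gripper, tx, ty, tz, roll], ...]]. A call has 1 to 5 rows; each row is the pose to reach, as a shift and turn from the pose commanded when the call began, along the tool's axes at that moment, turning the shorter way round; what a row does not reach only later rows make up. The controller multiplies each number of a shift by 120 mm and each number of a turn by 360 degrees. A row lasts 1/8 s, in which the tool goes at most 62.5 mm and 10.7 degrees, less where a joint would pass 70% of its speed; a pose out of reach is approached as far as the arm can. A call with a number of a shift or a turn outside -1 to 1 is refused whole. A call with a gripper value outside its range is refused whole. The fingers move at their own pace and stop on an object; "squeeze" is the grip in N (left out, the last holds). Time passes only in rows, so rows that repeat a pose let the fingers close. It gives the time, the measured TCP pose, the force, the opening and the grip force at its end, in the units of the state.
- r.get_state(): the state, without advancing time (a new reading comes with each control period).
- capture(name): name is "side" or "top" or "wrist"; returns the picture (480x640x3 uint8, red, green, blue); there is no depth.
- camera_model(name): a dict with "camera_matrix" (3x3 intrinsics, pixels), "rvec" (rotation vector, rad) and "tvec" (3), from world to camera coordinates, as OpenCV has them. Camera axes: x right, y down, z forward; pixel columns grow to the right and rows downward; lengths in m; the calibration is good to about 2 mm. The wrist camera is an equidistant fisheye: a pixel r from the principal point sees the ray r / f radians off the axis. A picture is of the moment at which its call begins: read the wrist's pose just before it. camera_model takes no time and is no camera call; for the wrist camera it gives the pose at the moment of the call.
- job.close_job(): hands the job in; it is judged then, once.
The state is a dict: "time_s": time; "joints": joint angles; "qd": joint speeds; "joint_torque": joint torques, N m; "tcp_pos": TCP position; "eef_rot": TCP orientation; "contact_force": force on the tool from outside, world axes, zero at the start; "moment": the same for the moment, N m; "gripper_width": finger opening in m; "gripper_force": force on a finger pad.
Only numpy, scipy, OpenCV 4.12 (cv2) and the standard library are available. Lean on these libraries where they do the work, as an engineer would, in place of code of your own. Each camera call takes 0.05 s, during which the arm holds its last target. There are 200 camera calls.

## Working session

There is one attempt and no reset: what is moved stays moved. The work goes in short steps, Python scripts to look and compute and a tool call to move; the robot and the scene stay as the last step left them, time stands still between calls to the robot, and variables do not carry over. Pictures are saved under pics/ and viewed, at most 10 in all, crops included, and the job is handed in when it is done.

Besides the shell and the picture viewer there is one more tool, called by a JSON object that holds its "op" and its "data", one argument or row to a line. drive_tool: Moves the arm, as the interface text tells. Its arguments: {"type":"object","properties":{"increments":{"type":"array"},"squeeze":{"type":"number"}},"required":["increments"]}

```bash
mkdir -p pics; python3 - <<'E'
from plant import r,capture,camera_model
import cv2
for n in("top","side"):
    cv2.imwrite(f"pics/{n}0.png",capture(n)[:,:,::-1]); m=camera_model(n); print(n,m)
s=r.get_state(); print(s)
E
```

```text
top {'camera_matrix': array([[470.6182785 ,   0.        , 324.68614047],
       [  0.        , 470.6182785 , 240.7468317 ],
       [  0.        ,   0.        ,   1.        ]]), 'rvec': array([ 2.21810991, -2.18635401,  0.07680413]), 'tvec': array([-0.01221022,  0.52100696,  1.08656318])}
side {'camera_matrix': array([[497.09772455,   0.        , 314.99305234],
       [  0.        , 497.09772455, 244.99080127],
       [  0.        ,   0.        ,   1.        ]]), 'rvec': array([ 0.49404664, -2.7710954 ,  1.07189889]), 'tvec': array([0.49636162, 0.20688208, 1.11551949])}
{'time_s': 0.1, 'joints': array([-5.64304962e+01,  2.05879517e+01,  6.40935849e-01, -1.71779098e-02,
       -7.01340853e+01, -1.65082957e+01]), 'qd': array([-0.11258331,  0.00575452,  0.12192354,  0.04815103,  0.04636092,
       -0.06692934]), 'joint_torque': array([-4.62553908e-04, -5.84164524e+01,  2.93752223e+01,  7.01558635e+00,
        1.01852103e-02, -6.86214162e-05]), 'tcp_pos': array([ 0.19792139, -0.6449207 ,  0.23672563]), 'eef_rot': array([ 1.79917653e+02, -7.56368045e-03, -1.62944635e+02]), 'contact_force': array([ 0.24671324,  0.24721232, -1.06132441]), 'moment': array([-0.03060927,  0.00105966, -0.00906143]), 'gripper_force': 0.0, 'gripper_width': 0.08728138688268619}
```

View pics/top0.png

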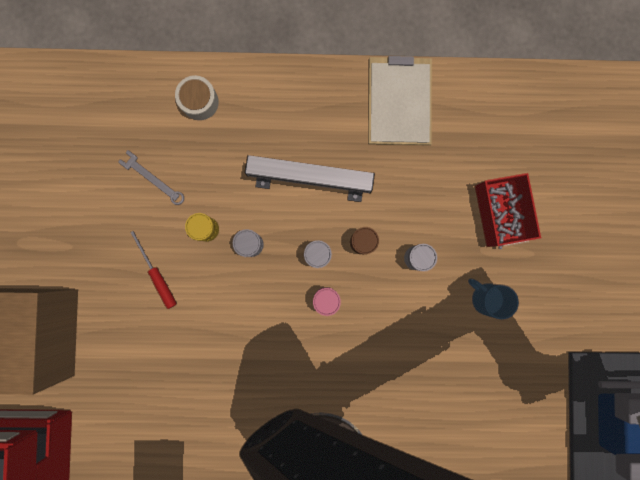

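View pics/side0.png

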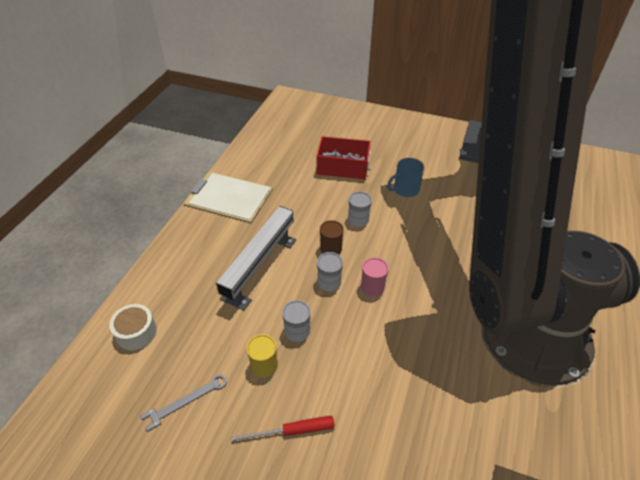

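Top view, candidates:
- Grey tins: (246,243), (317,253) and (422,257).
- Look-alikes: yellow (200,227), brown (364,240), pink (326,300).
- The rail runs from (247,165) to (373,182).

By the description, the three plain grey ones are the tins. I'll measure them and check in one crop.

```bash
cat > h.py <<'E'
import numpy as np,cv2
from plant import r,capture,camera_model
def ray(n,px,z):
    m=camera_model(n);R=cv2.Rodrigues(m["rvec"])[0];t=m["tvec"]
    c=-R.T@t; d=R.T@np.linalg.inv(m["camera_matrix"])@np.array([px[0],px[1],1.])
    return c+d*(z-c[2])/d[2]
def proj(n,P):
    m=camera_model(n);return cv2.projectPoints(np.float64(P).reshape(-1,3),m["rvec"],m["tvec"],m["camera_matrix"],None)[0][:,0]
E
python3 - <<'E'
from h import *
im=cv2.imread("pics/top0.png"); hsv=cv2.cvtColor(im,cv2.COLOR_BGR2HSV)
def ring(n,x,y,z): 
    a=np.linspace(0,2*np.pi,40);return proj(n,np.c_[x+.03*np.cos(a),y+.03*np.sin(a),0*a+z])
g=((hsv[...,1]<75)&(hsv[...,2]>90)).astype(np.uint8)
print("cam",ray("top",(320,240),0))
vis=im.copy()
def draw(c,z=.075): cv2.polylines(vis,[np.int32(ring("top",c[0],c[1],z)*8)],True,(0,255,0),1,cv2.LINE_AA,3)
n,l,st,ce=cv2.connectedComponentsWithStats(g[:, :])
for i in range(1,n):
    x,y,w,h,a=st[i]
    if a>200 and 140<y<320 and x>180 and x<470:
        print(st[i],ce[i],ray("top",ce[i],.09 if w>60 else .075).round(4))
        if w>60:
            b=cv2.minAreaRect(np.argwhere(l==i)[:,::-1].astype(np.float32)); bp=cv2.boxPoints(b)
            for p in bp: print(p,ray("top",p,.09).round(4))
            print("c",ray("top",b[0],.09))
        else: draw(ray("top",ce[i],.075)); draw(ray("top",ce[i],.075),0)
for nm,p in dict(yel=(200,227),bro=(364,240),pink=(326,300)).items(): print(nm,ray("top",p,.075).round(3))
print("mug",ray("top",(495,300),.08).round(3))
cv2.imwrite("pics/crop1.png",cv2.resize(vis[140:320,180:450],None,fx=2.9,fy=2.9,interpolation=cv2.INTER_CUBIC))
E
```

```text
cam [0.52348259 0.00620178 0.        ]
[ 246  155  128   36 2375] [309.44589474 172.77221053] [0.6658 0.032  0.09  ]
[245.14003 173.02   ] [0.6628 0.1726 0.09  ]
[247.78004 154.54   ] [0.7038 0.1678 0.09  ]
[373.92004 172.55998] [ 0.6687 -0.1096  0.09  ]
[371.28003 191.04   ] [ 0.6277 -0.1041  0.09  ]
c [0.66574929 0.03183453 0.09      ]
[232 229  29  28 624] [246.11057692 242.65705128] [0.5111 0.1692 0.075 ]
[304 240  28  28 620] [317.23709677 253.74193548] [0.4889 0.0123 0.075 ]
[410 244  27  27 603] [422.99170813 257.07131012] [ 0.4849 -0.2217  0.075 ]
yel [0.544 0.271 0.075]
bro [ 0.521 -0.091  0.075]
pink [ 0.388 -0.008  0.075]
mug [ 0.393 -0.38   0.08 ]
```

View pics/crop1.png

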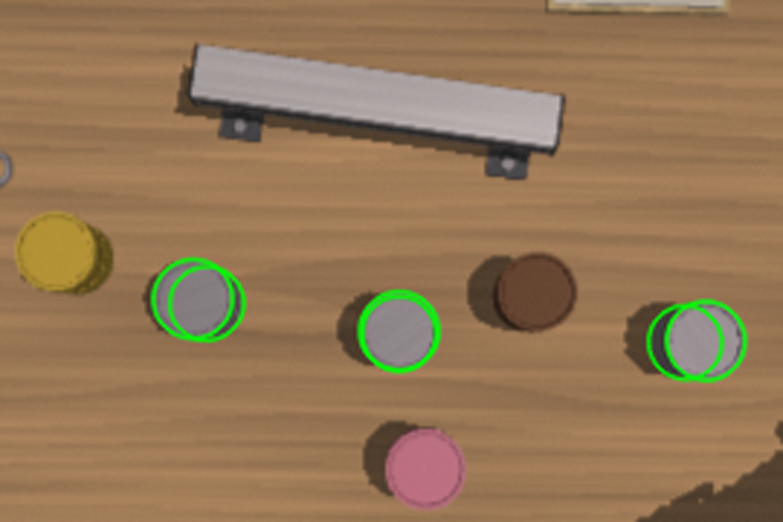

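Each green ring sits on one of the three plain grey tins: A (0.511,0.169), B (0.489,0.012), C (0.485,−0.222). The yellow, brown and pink ones are left out. The rail centre is (0.666,0.032), at about −7°. I'll start with C, using yaw −120°, which clears the neighbours of every tin.

```bash
cat >> h.py <<'E'
from scipy.spatial.transform import Rotation as Ro
def go(x,y,z,yaw=None):
    s=r.get_state();R=Ro.from_euler("xyz",s["eef_rot"],degrees=True)
    v=R.inv().apply(np.array([x,y,z])-s["tcp_pos"])/.12
    print("t%.1f"%s["time_s"],s["tcp_pos"].round(4),"yaw%.1f"%s["eef_rot"][2],"shift",v.round(3),"roll",None if yaw is None else round(-((yaw-s["eef_rot"][2]+180)%360-180)/360,3))
E
python3 -c "
from h import *
go(.485,-.222,.2,-120)"
```

```text
t0.1 [ 0.1979 -0.6449  0.2367] yaw-162.9 shift [-3.321  2.667  0.309] roll -0.119
```

{"op": "drive_tool", "data": {
  "increments": [
    [[1, -0.42, 0.33, 0, 0], [1, -0.83, 0.667, 0, 0], [1, -0.83, 0.667, 0, 0]]
  ],
  "squeeze": 30
}}

```text
time_s: 0.48
tcp_pos: [0.2715, -0.5368, 0.2378]
eef_rot: [180.0, 0.0, -162.7]
contact_force: [0.5, -0.8, 0.3]
gripper_width: 0.0873
gripper_force: 0.0
```

{"op": "drive_tool", "data": {
  "increments": [
    [[1, -0.42, 0.33, 0, 0], [1, -0.83, 0.667, 0, 0], [1, -0.83, 0.667, 0, 0]]
  ]
}}

```text
time_s: 0.85
tcp_pos: [0.3431, -0.4316, 0.2377]
eef_rot: [-180.0, 0.0, -162.7]
contact_force: [0.5, -0.9, -0.2]
gripper_width: 0.0876
gripper_force: 0.0
```

{"op": "drive_tool", "data": {
  "increments": [
    [[1, -0.42, 0.33, 0, 0], [1, -0.83, 0.667, 0, 0], [1, -0.83, 0.667, 0, 0]]
  ]
}}

```text
time_s: 1.23
tcp_pos: [0.4148, -0.3263, 0.2375]
eef_rot: [180.0, 0.0, -162.7]
contact_force: [-0.5, -0.3, 0.9]
gripper_width: 0.0879
gripper_force: 0.0
```

{"op": "drive_tool", "data": {
  "increments": [
    [[1, -0.42, 0.33, 0.1, -0.03], [1, -0.83, 0.667, 0.2, -0.06], [1, -0.83, 0.667, 0.3, -0.09], [1, -0.83, 0.667, 0.3, -0.119], [1, -0.83, 0.667, 0.3, -0.119]]
  ]
}}

```text
time_s: 1.85
tcp_pos: [0.4847, -0.2234, 0.2012]
eef_rot: [180.0, -0.0, -120.2]
contact_force: [-0.3, 0.2, -0.4]
gripper_width: 0.0876
gripper_force: 0.0
```

```bash
python3 -c "
from h import *
s=r.get_state();m=camera_model('wrist');print(m);im=capture('wrist');cv2.imwrite('pics/w1.png',im[:,:,::-1])
print(s['contact_force'],s['eef_rot']);go(.485,-.222,.045,-120)"
```

```text
{'camera_matrix': array([[371.64829954,   0.        , 317.30745234],
       [  0.        , 371.64829954, 238.3427651 ],
       [  0.        ,   0.        ,   1.        ]]), 'rvec': array([-0.7941337 , -2.93827582, -0.40851889]), 'tvec': array([ 0.53083707, -0.07362553,  0.34044761])}
[-0.26505239  0.23390557 -0.36008004] [ 1.79957600e+02 -3.44816603e-02 -1.20218478e+02]
t1.9 [ 0.4847 -0.2234  0.2014] yaw-120.4 shift [-0.012  0.003  1.303] roll -0.001
```

View pics/w1.png

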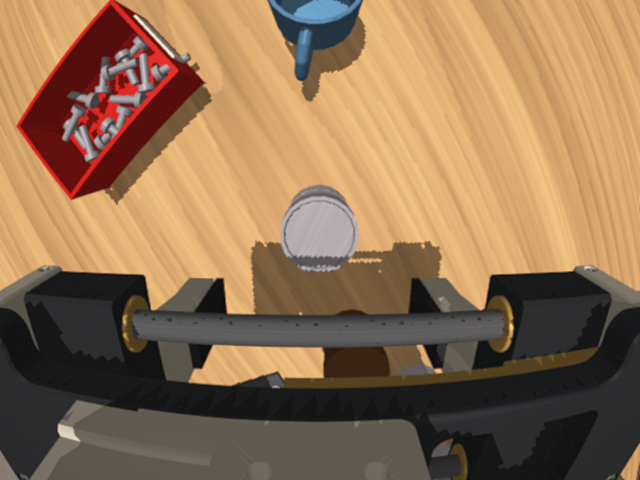

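The grey tin's lid at (319,233) lies midway between the open fingers. I'll descend, close and lift.

{"op": "drive_tool", "data": {
  "increments": [
    [[1, 0, 0, 0.4, 0], [1, 0, 0, 0.8, 0], [1, 0, 0, 1, 0], [1, 0, 0, 1, 0]]
  ]
}}

```text
time_s: 2.4
tcp_pos: [0.4835, -0.223, 0.08]
eef_rot: [179.8, -0.1, -120.4]
contact_force: [0.3, -0.1, -0.8]
gripper_width: 0.0875
gripper_force: 0.0
```

{"op": "drive_tool", "data": {
  "increments": [
    [[1, 0, 0, 0.2, 0], [1, 0, 0, 0.3, 0], [-0.3, 0, 0, 0.3, 0], [-1, 0, 0, 0.3, 0], [-1, 0, 0, 0.3, 0]]
  ]
}}

```text
time_s: 3.02
tcp_pos: [0.4855, -0.2224, 0.0464]
eef_rot: [-179.9, 0.0, -120.1]
contact_force: [0.6, -0.3, 0.3]
gripper_width: 0.0633
gripper_force: 0.0
```

{"op": "drive_tool", "data": {
  "increments": [
    [[-1, 0, 0, 0, 0], [-1, 0, 0, 0, 0], [-1, 0, 0, 0, 0], [-1, 0, 0, 0, 0], [-1, 0, 0, 0, 0]]
  ]
}}

```text
time_s: 3.65
tcp_pos: [0.4846, -0.2221, 0.0462]
eef_rot: [180.0, -0.0, -120.1]
contact_force: [-3.6, 2.3, 7.1]
gripper_width: 0.0595
gripper_force: 30.0
```

{"op": "drive_tool", "data": {
  "increments": [
    [[-1, 0, 0, -0.1, 0], [-1, 0, 0, -0.2, 0], [-1, 0, 0, -0.3, 0], [-1, 0, 0, -0.3, 0], [-1, 0, 0, -0.3, 0]]
  ]
}}

```text
time_s: 4.28
tcp_pos: [0.4847, -0.2222, 0.0814]
eef_rot: [180.0, 0.0, -120.1]
contact_force: [0.0, 0.0, -7.1]
gripper_width: 0.0597
gripper_force: 30.0
```

{"op": "drive_tool", "data": {
  "increments": [
    [[-1, 0, 0, 0, 0], [-1, 0, 0, 0, 0], [-1, 0, 0, 0, 0]]
  ]
}}

```text
time_s: 4.65
tcp_pos: [0.4848, -0.2223, 0.0813]
eef_rot: [180.0, -0.0, -120.1]
contact_force: [-0.0, 0.2, -6.4]
gripper_width: 0.0595
gripper_force: 30.0
```

C reads about 7 N, so it is the heaviest. I'll set it back down and go to B.

{"op": "drive_tool", "data": {
  "increments": [
    [[-1, 0, 0, 0.1, 0], [-1, 0, 0, 0.2, 0], [-1, 0, 0, 0.25, 0], [-1, 0, 0, 0.3, 0], [-1, 0, 0, 0.3, 0]]
  ]
}}

```text
time_s: 5.28
tcp_pos: [0.4849, -0.2224, 0.0458]
eef_rot: [180.0, -0.0, -120.1]
contact_force: [-0.6, 0.2, -0.3]
gripper_width: 0.0595
gripper_force: 30.0
```

{"op": "drive_tool", "data": {
  "increments": [
    [[1, 0, 0, 0, 0], [1, 0, 0, 0, 0], [1, 0, 0, 0, 0], [1, 0, 0, 0, 0], [1, 0, 0, 0, 0]]
  ]
}}

```text
time_s: 5.9
tcp_pos: [0.485, -0.2224, 0.0456]
eef_rot: [-180.0, 0.0, -120.1]
contact_force: [-0.1, -1.2, 0.6]
gripper_width: 0.0876
gripper_force: 0.0
```

{"op": "drive_tool", "data": {
  "increments": [
    [[1, 0, 0, -0.2, 0], [1, 0, 0, -0.5, 0], [1, 0, 0, -0.9, 0], [1, 0, 0, -0.9, 0]]
  ]
}}

```text
time_s: 6.4
tcp_pos: [0.4874, -0.2228, 0.1575]
eef_rot: [-179.6, 0.1, -120.1]
contact_force: [-0.2, -0.3, -0.8]
gripper_width: 0.088
gripper_force: 0.0
```

```bash
python3 -c "
from h import *
go(.489,.0123,.155,-120)"
```

```text
t6.4 [ 0.4874 -0.2228  0.1575] yaw-120.1 shift [-1.702  0.97   0.018] roll -0.0
```

{"op": "drive_tool", "data": {
  "increments": [
    [[1, -0.4, 0.22, 0, 0], [1, -0.855, 0.475, 0, 0], [1, -0.855, 0.475, 0, 0]]
  ]
}}

```text
time_s: 6.78
tcp_pos: [0.487, -0.1017, 0.1532]
eef_rot: [180.0, 0.0, -119.8]
contact_force: [0.2, -0.2, -0.2]
gripper_width: 0.0878
gripper_force: 0.0
```

{"op": "drive_tool", "data": {
  "increments": [
    [[1, -0.4, 0.22, 0, 0], [1, -0.855, 0.475, 0, 0], [1, -0.855, 0.475, 0, 0], [1, -0.855, 0.475, 0, 0], [1, -0.855, 0.475, 0, 0]]
  ]
}}

```text
time_s: 7.4
tcp_pos: [0.489, 0.0111, 0.1532]
eef_rot: [180.0, -0.0, -120.2]
contact_force: [0.2, -1.0, -0.0]
gripper_width: 0.0879
gripper_force: 0.0
```

```bash
python3 -c "
from h import *
go(.489,.0123,.045,-120)"
```

```text
t7.4 [0.489  0.0111 0.1532] yaw-120.2 shift [-0.009  0.005  0.902] roll -0.001
```

{"op": "drive_tool", "data": {
  "increments": [
    [[1, 0, 0, 0.3, 0], [1, 0, 0, 0.6, 0], [1, 0, 0, 0.8, 0], [1, 0, 0, 0.9, 0], [1, 0, 0, 0.9, 0]]
  ]
}}

```text
time_s: 8.02
tcp_pos: [0.489, 0.0115, 0.0451]
eef_rot: [180.0, -0.1, -120.2]
contact_force: [-0.8, 0.1, 0.3]
gripper_width: 0.0874
gripper_force: 0.0
```

{"op": "drive_tool", "data": {
  "increments": [
    [[-0.3, 0, 0, 0, 0], [-1, 0, 0, 0, 0], [-1, 0, 0, 0, 0], [-1, 0, 0, 0, 0], [-1, 0, 0, 0, 0]]
  ]
}}

```text
time_s: 8.65
tcp_pos: [0.4894, 0.0126, 0.0461]
eef_rot: [-180.0, 0.0, -120.1]
contact_force: [-1.6, 0.2, 6.3]
gripper_width: 0.0596
gripper_force: 30.0
```

{"op": "drive_tool", "data": {
  "increments": [
    [[-1, 0, 0, 0, 0], [-1, 0, 0, 0, 0], [-1, 0, 0, 0, 0], [-1, 0, 0, 0, 0]]
  ]
}}

```text
time_s: 9.15
tcp_pos: [0.4894, 0.0125, 0.0461]
eef_rot: [-180.0, 0.0, -120.1]
contact_force: [-2.1, 1.3, 5.1]
gripper_width: 0.0598
gripper_force: 30.0
```

{"op": "drive_tool", "data": {
  "increments": [
    [[-1, 0, 0, -0.1, 0], [-1, 0, 0, -0.2, 0], [-1, 0, 0, -0.3, 0], [-1, 0, 0, -0.3, 0], [-1, 0, 0, -0.3, 0]]
  ]
}}

```text
time_s: 9.78
tcp_pos: [0.489, 0.0124, 0.0815]
eef_rot: [180.0, 0.0, -120.1]
contact_force: [-0.1, 0.1, -1.7]
gripper_width: 0.0599
gripper_force: 30.0
```

{"op": "drive_tool", "data": {
  "increments": [
    [[-1, 0, 0, 0, 0], [-1, 0, 0, 0, 0], [-1, 0, 0, 0, 0]]
  ]
}}

```text
time_s: 10.15
tcp_pos: [0.4891, 0.0124, 0.0813]
eef_rot: [180.0, -0.0, -120.1]
contact_force: [0.8, -0.4, -0.3]
gripper_width: 0.0596
gripper_force: 30.0
```

B reads about 1 N, so it is the lightest. I'll raise it and carry it over the rail.

{"op": "drive_tool", "data": {
  "increments": [
    [[-1, 0, 0, -0.2, 0], [-1, 0, 0, -0.5, 0], [-1, 0, 0, -0.8, 0], [-1, 0, 0, -0.9, 0], [-1, 0, 0, -0.9, 0]]
  ]
}}

```text
time_s: 10.78
tcp_pos: [0.4894, 0.0125, 0.1898]
eef_rot: [-180.0, 0.1, -120.1]
contact_force: [-0.1, -0.5, -1.1]
gripper_width: 0.0597
gripper_force: 30.0
```

```bash
python3 -c "
from h import *
print(r.get_state()['contact_force']);go(.666,.032,.189,-120)"
```

```text
[-0.06525641 -0.5014494  -1.08873747]
t10.8 [0.4894 0.0125 0.1898] yaw-120.1 shift [-0.879 -1.192  0.008] roll -0.0
```

{"op": "drive_tool", "data": {
  "increments": [
    [[-1, -0.15, -0.2, 0, 0], [-1, -0.3, -0.4, 0, 0], [-1, -0.44, -0.6, 0, 0], [-1, -0.44, -0.6, 0, 0]]
  ]
}}

```text
time_s: 11.28
tcp_pos: [0.5786, 0.0219, 0.1868]
eef_rot: [179.9, -0.2, -120.1]
contact_force: [-0.7, 0.3, -1.9]
gripper_width: 0.0597
gripper_force: 30.0
```

{"op": "drive_tool", "data": {
  "increments": [
    [[-1, -0.15, -0.2, 0, 0], [-1, -0.3, -0.4, 0, 0], [-1, -0.44, -0.6, 0, 0], [-1, -0.44, -0.6, 0, 0], [-1, -0.44, -0.6, 0, 0]]
  ]
}}

```text
time_s: 11.9
tcp_pos: [0.6654, 0.0313, 0.1881]
eef_rot: [179.9, -0.1, -120.1]
contact_force: [-0.5, -1.1, -1.5]
gripper_width: 0.0594
gripper_force: 30.0
```

```bash
python3 - <<'E'
from h import *
go(.666,.032,.139,-120)
a=cv2.resize(capture('side')[190:320,200:330],(390,390),interpolation=cv2.INTER_CUBIC)
b=cv2.resize(capture('top')[110:240,245:375],(390,390),interpolation=cv2.INTER_CUBIC)
cv2.imwrite('pics/p2.png',np.hstack([a,b])[:,:,::-1])
E
```

```text
t11.9 [0.6654 0.0313 0.1881] yaw-120.1 shift [-0.008 -0.002  0.409] roll -0.0
```

View pics/p2.png

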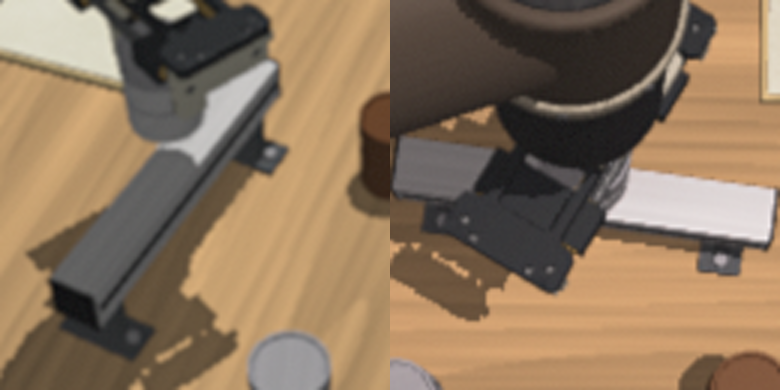

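The side view shows the tin held upright over the rail, its base at crop (167,118). I'll lower it.

{"op": "drive_tool", "data": {
  "increments": [
    [[-1, 0, 0, 0.12, 0], [-1, 0, 0, 0.25, 0], [-1, 0, 0, 0.35, 0], [-1, 0, 0, 0.4, 0], [-1, 0, 0, 0.4, 0]]
  ]
}}

```text
time_s: 12.62
tcp_pos: [0.6665, 0.0314, 0.1409]
eef_rot: [180.0, -0.1, -120.1]
contact_force: [-0.0, -1.0, -1.7]
gripper_width: 0.0597
gripper_force: 30.0
```

{"op": "drive_tool", "data": {
  "increments": [
    [[-1, 0, 0, 0.015, 0], [-1, 0, 0, 0.03, 0], [-1, 0, 0, 0.03, 0], [-1, 0, 0, 0.03, 0]]
  ]
}}

```text
time_s: 13.12
tcp_pos: [0.6668, 0.0316, 0.1382]
eef_rot: [-180.0, 0.0, -120.1]
contact_force: [-0.4, -0.1, -1.5]
gripper_width: 0.06
gripper_force: 30.0
```

{"op": "drive_tool", "data": {
  "increments": [
    [[-1, 0, 0, 0.01, 0], [-1, 0, 0, 0.015, 0], [-1, 0, 0, 0.015, 0], [-1, 0, 0, 0.015, 0]]
  ]
}}

```text
time_s: 13.62
tcp_pos: [0.6667, 0.0315, 0.1362]
eef_rot: [180.0, -0.0, -120.1]
contact_force: [-0.5, -0.1, -0.8]
gripper_width: 0.0597
gripper_force: 30.0
```

{"op": "drive_tool", "data": {
  "increments": [
    [[-1, 0, 0, 0.01, 0], [-1, 0, 0, 0.01, 0], [-1, 0, 0, 0.01, 0]]
  ]
}}

```text
time_s: 14.0
tcp_pos: [0.6668, 0.0315, 0.1361]
eef_rot: [-180.0, 0.0, -120.1]
contact_force: [-4.2, -0.1, 6.1]
gripper_width: 0.0596
gripper_force: 30.0
```

Contact with the rail. I'll ease off a little, release and withdraw.

{"op": "drive_tool", "data": {
  "increments": [
    [[-1, 0, 0, -0.006, 0], [-1, 0, 0, -0.006, 0]]
  ],
  "squeeze": 30
}}

```text
time_s: 14.25
tcp_pos: [0.6668, 0.0315, 0.1362]
eef_rot: [-180.0, 0.0, -120.1]
contact_force: [-2.3, 0.5, 4.8]
gripper_width: 0.0596
gripper_force: 30.0
```

{"op": "drive_tool", "data": {
  "increments": [
    [[0.45, 0, 0, 0, 0], [0.6, 0, 0, 0, 0], [0.8, 0, 0, 0, 0], [1, 0, 0, 0, 0], [1, 0, 0, 0, 0]]
  ]
}}

```text
time_s: 14.88
tcp_pos: [0.6668, 0.0316, 0.1356]
eef_rot: [180.0, -0.0, -120.1]
contact_force: [0.6, -0.4, 0.3]
gripper_width: 0.0872
gripper_force: 0.0
```

{"op": "drive_tool", "data": {
  "increments": [
    [[1, 0, 0, -0.1, 0], [1, 0, 0, -0.3, 0], [1, 0, 0, -0.6, 0], [1, 0, 0, -0.9, 0], [1, 0, 0, -0.9, 0]]
  ]
}}

```text
time_s: 15.5
tcp_pos: [0.6686, 0.0317, 0.2486]
eef_rot: [-179.7, 0.3, -120.1]
contact_force: [0.5, 0.4, -1.1]
gripper_width: 0.0876
gripper_force: 0.0
```

```bash
python3 - <<'E'
from h import *
a=cv2.resize(capture('side')[160:320,200:400],(600,480),interpolation=cv2.INTER_CUBIC)
cv2.imwrite('pics/p3.png',a[:,:,::-1])
go(.4849,-.2224,.225,-120)
E
```

```text
t15.6 [0.6675 0.0317 0.2463] yaw-120.1 shift [2.596 0.256 0.169] roll -0.0
```

View pics/p3.png

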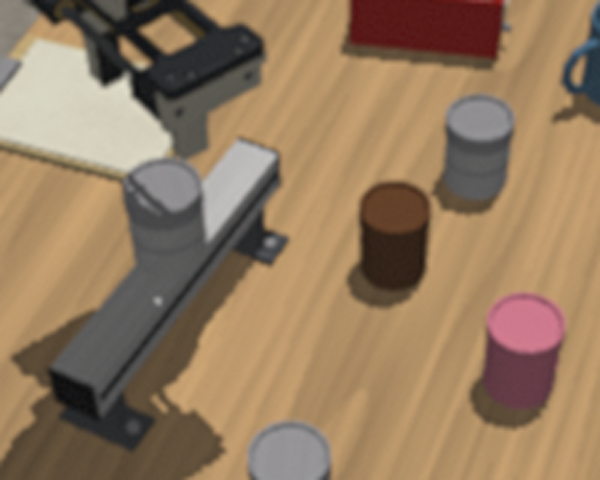

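The light tin stands upright on the rail at crop (165,215). The heaviest, C, is at crop (478,150) on the bench. I'll go and fetch it.

{"op": "drive_tool", "data": {
  "increments": [
    [[1, 0.43, 0.042, 0, 0], [1, 0.863, 0.085, 0, 0], [1, 0.863, 0.085, 0, 0]]
  ]
}}

```text
time_s: 15.92
tcp_pos: [0.6038, -0.0552, 0.2439]
eef_rot: [180.0, -0.0, -120.2]
contact_force: [1.0, -0.0, 0.9]
gripper_width: 0.0878
gripper_force: 0.0
```

{"op": "drive_tool", "data": {
  "increments": [
    [[1, 0.43, 0.042, 0, 0], [1, 0.863, 0.085, 0, 0], [1, 0.863, 0.085, 0, 0]]
  ]
}}

```text
time_s: 16.3
tcp_pos: [0.5435, -0.1391, 0.2437]
eef_rot: [180.0, -0.0, -120.2]
contact_force: [0.4, 0.8, -0.1]
gripper_width: 0.0876
gripper_force: 0.0
```

{"op": "drive_tool", "data": {
  "increments": [
    [[1, 0.43, 0.042, 0.2, 0], [1, 0.863, 0.085, 0.5, 0], [1, 0.863, 0.085, 0.8, 0], [1, 0.863, 0.085, 0.8, 0], [1, 0.863, 0.085, 0.8, 0]]
  ]
}}

```text
time_s: 16.92
tcp_pos: [0.486, -0.2216, 0.1488]
eef_rot: [-179.9, -0.0, -120.0]
contact_force: [0.5, 0.4, 1.1]
gripper_width: 0.0877
gripper_force: 0.0
```

```bash
python3 -c "
from h import *
go(.4849,-.2224,.0455,-120)"
```

```text
t16.9 [ 0.486  -0.2216  0.1488] yaw-120.0 shift [0.01  0.005 0.861] roll -0.0
```

{"op": "drive_tool", "data": {
  "increments": [
    [[1, 0.01, 0.005, 0.3, 0], [1, 0.01, 0.005, 0.6, 0], [1, 0.01, 0.005, 0.8, 0], [1, 0.01, 0.005, 0.86, 0], [1, 0.01, 0.005, 0.86, 0]]
  ]
}}

```text
time_s: 17.55
tcp_pos: [0.4845, -0.2224, 0.0454]
eef_rot: [-179.9, 0.0, -120.0]
contact_force: [-0.4, 0.2, 0.3]
gripper_width: 0.0878
gripper_force: 0.0
```

{"op": "drive_tool", "data": {
  "increments": [
    [[-0.3, 0, 0, 0, 0], [-1, 0, 0, 0, 0], [-1, 0, 0, 0, 0], [-1, 0, 0, 0, 0], [-1, 0, 0, 0, 0]]
  ],
  "squeeze": 40
}}

```text
time_s: 18.18
tcp_pos: [0.4841, -0.2228, 0.0451]
eef_rot: [-179.9, 0.0, -120.1]
contact_force: [0.8, 0.3, 5.2]
gripper_width: 0.0594
gripper_force: 40.0
```

{"op": "drive_tool", "data": {
  "increments": [
    [[-1, 0, 0, 0, 0], [-1, 0, 0, 0, 0], [-1, 0, 0, 0, 0]]
  ]
}}

```text
time_s: 18.55
tcp_pos: [0.4842, -0.2229, 0.0451]
eef_rot: [-179.9, 0.0, -120.1]
contact_force: [1.1, -0.8, 6.4]
gripper_width: 0.0597
gripper_force: 40.0
```

{"op": "drive_tool", "data": {
  "increments": [
    [[-1, 0, 0, -0.1, 0], [-1, 0, 0, -0.25, 0], [-1, 0, 0, -0.5, 0], [-1, 0, 0, -0.8, 0], [-1, 0, 0, -1, 0]]
  ]
}}

```text
time_s: 19.18
tcp_pos: [0.4824, -0.2223, 0.1655]
eef_rot: [179.9, 0.0, -120.1]
contact_force: [0.5, -0.1, -7.2]
gripper_width: 0.0592
gripper_force: 40.0
```

{"op": "drive_tool", "data": {
  "increments": [
    [[-1, 0, 0, -0.3, 0], [-1, 0, 0, -0.55, 0], [-1, 0, 0, -0.7, 0], [-1, 0, 0, -0.7, 0], [-1, 0, 0, -0.7, 0]]
  ]
}}

```text
time_s: 19.8
tcp_pos: [0.4822, -0.2222, 0.247]
eef_rot: [179.8, -0.0, -120.1]
contact_force: [-1.3, -0.1, -7.3]
gripper_width: 0.0595
gripper_force: 40.0
```

{"op": "drive_tool", "data": {
  "increments": [
    [[-1, 0, 0, 0, 0], [-1, 0, 0, 0, 0], [-1, 0, 0, 0, 0], [-1, 0, 0, 0, 0], [-1, 0, 0, 0, 0]]
  ]
}}

```text
time_s: 20.42
tcp_pos: [0.4834, -0.2226, 0.2485]
eef_rot: [180.0, 0.0, -120.1]
contact_force: [0.6, -0.0, -7.4]
gripper_width: 0.0591
gripper_force: 40.0
```

```bash
python3 - <<'E'
from h import *
cv2.imwrite('pics/p4.png',capture('side')[:,:,::-1]); s=r.get_state(); print(s['contact_force'],s['qd'].round(2))
E
```

```text
[ 0.18725882  0.13896079 -7.10475854] [-0.05 -0.02  0.   -0.02 -0.02  0.  ]
```

View pics/p4.png

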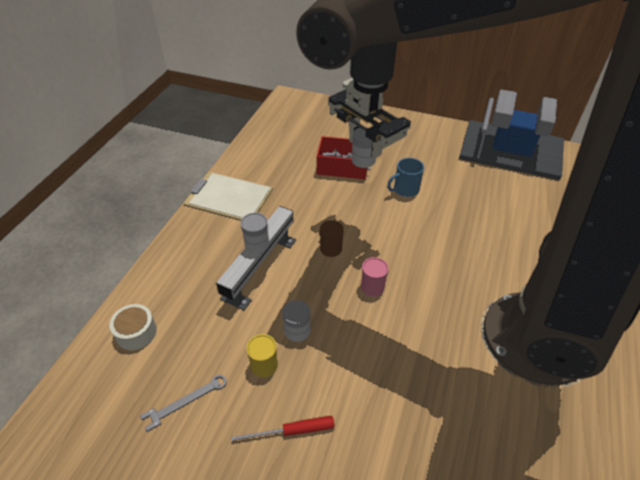

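The light tin is on the rail at (255,232), the middle one on the bench at (296,320), and the heavy one (7.2 N) is held upright at (363,150) with its base about 0.20 m up. The bystanders haven't moved. Handing in.

```bash
python3 -c "
from plant import job
print(job.close_job())"
```

```text
the job is handed in; nothing more can be done
None
```

The job is handed in: the lightest tin (B, about 1 N) stands upright on the rail, the heaviest (C, about 7.2 N) is held upright and still with its base about 20 cm above the bench, and the third (A), taken as the middle one by elimination and not hefted, was left on the bench.

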